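Take the pile on the dresser apart

TASK

Someone has piled four things on top of each other on the dresser. Take the pile apart from the top and set each thing down upright in the middle of its own place: the little cream jar on the raised wooden block, the round tin in the round dish, the wooden trinket box on the cork mat and lined up lengthways with it, and the spectacle case lying lengthways in the copper tray. Put things down rather than dropping them, never tip them over, and do not shift the hairbrush or the decanter.

Things in the scene. Friction and masses are not known exactly. Their poses are not given: they have to be found in the camera images.
- jar: Small white plastic cream jar, upright cylinder 32 mm diameter, 34 mm high, 35 to 70 g. Starts on top of the pile, standing on the tin. Origin: centre of its underside, z up its axis.
- tin: Round flat aluminium tin, closed, 50 mm diameter, 22 mm high, 40 to 85 g. Starts second from the top of the pile, on the wooden box, under the jar. Origin: centre of its underside, z up.
- box: Closed pale wooden trinket box (lid does not open), 56 mm (its x) by 100 mm (its y, the long way) by 30 mm high, 90 to 180 g. Starts lying on the spectacle case, under the tin. Origin: centre of its underside, z up.
- case: Closed navy plastic spectacle case (does not open), 64 mm (its x) by 160 mm (its y, the long way) by 38 mm high, flat top, 100 to 200 g. Bottom of the pile, lying on the dresser top (z = 0). Origin: centre of its underside, z up. It stands at any of six spots in two rows, changed at every start.
- riser: Square dark wooden block, 80 x 80 mm, 30 mm high, flat top, fixed to the dresser: the place of the jar. Origin: centre of its underside at z = 0, so its top is 30 mm above the origin. It stands at any of six spots in two rows, changed at every start.
- dish: Round blue-glazed ceramic dish, fixed, 120 mm diameter at the rim and 104 mm at the foot, rim 10 mm high, wall 4 mm, flat inner floor 4 mm above the origin and about 96 mm across: the place of the tin. Origin: centre of its underside at z = 0. It stands at any of six spots in two rows, changed at every start.
- mat: Flat rectangular cork mat, fixed, 90 mm (its x) by 130 mm (its y, the long way), 4 mm thick: the place of the wooden box. Origin: centre of its underside at z = 0, its top 4 mm above. It stands at any of six spots in two rows, changed at every start.
- tray: Shallow copper-coloured oblong tray, fixed, 118 mm (its x) by 198 mm (its y, the long way) outside, walls 4 mm thick and 10 mm high, inner floor 4 mm above the origin: the place of the spectacle case. Origin: centre of its underside at z = 0. It stands at any of six spots in two rows, changed at every start.
- hairbrush: Loose wooden hairbrush lying bristles up, about 190 mm long (its y; head to +y, from -95 to +95 mm), head 56 mm wide and 28 mm high over the bristles. Not to be moved. Origin: on its underside, amid its length. It stands at any of six spots in two rows, changed at every start.
- decanter: Loose stoppered clear glass decanter, 92 mm diameter, 176 mm high, standing to the robot's left. Not to be moved. Origin: centre of its underside. (Clear of the work there also stand, fixed, a desk fan 0.30 m high near x = 0.30, y = 0.66 and a ceramic earring tree 0.17 m high near x = 0.66, y = -0.56.)
There are look-alikes about, which are no part of the job. There is more than one size of the mat; the one meant has the size given above.

How it is judged (in metres and radians):
At the end, for the whole second after the job is handed in: Jar on block, tin in dish, box on mat, case in tray: each centre within 15 mm of its place's centre, underside within 4 mm of the surface it rests on, upright within 0.1 rad, at rest, released; box and case within 0.2 rad of the long way of mat and tray (horizontal distance between jar and riser below 0.015 m and z of jar in the frame of riser between 0.026 and 0.034 m and angle between each of jar, tin, box, case's own z axis and vertical below 0.1 rad and linear speed of each of jar, tin, box, case below 0.02 m/s and angular speed of each of jar, tin, box, case below 0.2 rad/s and horizontal distance between tin and dish below 0.015 m and z of tin in the frame of dish between 0 and 0.008 m and horizontal distance between box and mat below 0.015 m and z of box in the frame of mat between 0 and 0.008 m and angle between the y axis of box and the y axis of mat, either way round below 0.2 rad and horizontal distance between case and tray below 0.015 m and z of case in the frame of tray between 0 and 0.008 m and angle between the y axis of case and the y axis of tray, either way round below 0.2 rad); the robot touches nothing.
It fails at once if one of the four things is tipped over (more than 35 degrees) (angle between any of jar, tin, box, case's own z axis and vertical above 0.61 rad).
It fails at once if one of the four things is dropped (moves faster than 0.8 m/s, as after falling over 30 mm, with no finger on it) ((linear speed of jar above 0.8 m/s and contact force between the fingers and jar below 0.01 N) or (linear speed of tin above 0.8 m/s and contact force between the fingers and tin below 0.01 N) or (linear speed of box above 0.8 m/s and contact force between the fingers and box below 0.01 N) or (linear speed of case above 0.8 m/s and contact force between the fingers and case below 0.01 N)).
It fails at once if the hairbrush is moved by more than 10 mm (distance of hairbrush from where it was at the start of the episode above 0.01 m).
It fails at once if the decanter is moved by more than 10 mm (distance of decanter from where it was at the start of the episode above 0.01 m).
It also fails if it takes over 120 s, if anything falls off the work surface, if the arm or the gripper's body presses on something with over 40 N, if the wrist force passes 120 N, or if a joint passes its speed limit or range.

ROBOT

A 6-joint arm with a two-finger parallel gripper is mounted at the origin on the work surface. World frame = base frame: x ahead of the robot, y to its left, z up, the work surface at z = 0. Lengths are in mm, angles in rad, forces in N, time in s.
With the tool pointing down it reaches from about 275 to 1000 mm from the base axis. Payload 8.4 kg.
Tool frame: the origin (TCP) lies on the centre line of the jaws, within the pads' length; the fingertips stand 17 mm ahead of it and the grasp point (between the pads) lies 2 mm behind it; z points along the fingers, y is the line along which they close (so a half turn about z gives the same grasp; the last joint's range is limited). The gripper opens to 85 mm and grips with 20 to 120 N. Pads are 22 mm wide; open, the fingers measure 114 mm over their backs; the gripper's body (76 mm by 85 mm) begins 54 mm behind the grasp point. The pads swing forward as they close: fully open they stand 13 mm farther back than shut.
Start: joints at [1.117, 0.353, 1.633, -0, 1.155, -0.002], TCP at [272.865, 562.292, 248.281] pointing down, gripper open.
Joint ranges: [-2.63, 2.63], [-0.92, 2.1], [0.06, 2.66], [-1.3, 4.44], [0, 2.69], [-3.02, 3.02]. Speed limits (rad/s): [2.22, 2.22, 2.79, 3.14, 3.14, 3.14].

INTERFACE

Orientations are given as [roll, pitch, yaw] about the fixed x, y, z axes, in that order (R = Rz(yaw) Ry(pitch) Rx(roll)).
In Python, from rig import r, eyes gives the robot as it stands. The module is installed in compiled form; this text tells all that it offers.
- The arm moves only by the shell command python3 -m inch 'ROWS' [FORCE]. ROWS is JSON, a list of rows, each a list of 7 numbers: the shift along the tool's x, y, z in m, then the turn, a rotation vector about the tool's x, y, z in degrees, then the closure, from -1 (fully open) to 1 (shut). In form: [[x, y, z, rx, ry, rz, gripper], ...]. A call has 1 to 8 rows; each row shifts and turns the commanded pose from where the row before left it, along the tool's axes as they then stand; what a row does not reach is not made up. A row lasts 1/10 s, in which the tool goes at most 50 mm and 8.59 degrees, less where a joint would pass 70% of its speed; a pose out of reach is approached as far as the arm can. A call with a gripper value outside its range is refused whole. The fingers move at their own pace and stop on an object; FORCE is the grip in N (left out, the last holds). Time passes only in rows, so rows that do not move let the fingers close. It gives the time, the measured TCP pose, the force, the opening and the grip force at its end, in the units of the state.
- r.sense(): the state, without advancing time (a new reading comes with each control period).
- eyes.grab_frame(name): name is "side" or "top" or "wrist"; returns a dict with "img" (400x640x3 uint8, blue, green, red), "fx", "fy", "cx", "cy" (pixels), "R" (3x3) and "t" (3): a world point X has camera coordinates R X + t; the wrist camera has in their place "hand_eye" (4x4, takes a point from camera to tool coordinates, whose origin is the TCP and whose axes are the flange's). Camera axes: x right, y down, z forward; pixel columns grow to the right and rows downward; lengths in mm; the calibration is good to about 2 mm. A picture is of the moment at which its call begins: read the wrist's pose just before it. There is no depth.
- r.sign_off(): hands the job in; it is judged then, once.
The state is a dict: "clock": time; "qpos": joint angles; "qvel": joint speeds; "joint_efforts": joint torques, N m; "eef_pos": TCP position; "tcp_rot": TCP orientation; "contact_force": force on the tool from outside, world axes, zero at the start; "wrist_torque": the same for the moment, N m; "opening": opening from 0.0 (shut) to 1.0 (fully open); "grasp_force": force on a finger pad.
Only numpy, scipy, OpenCV 4.12 (cv2) and the standard library are available. Lean on these libraries where they do the work, as an engineer would, in place of code of your own. Each camera call takes 0.05 s, during which the arm holds its last target. There are 200 camera calls.

## Working session

There is one attempt and no reset: what is moved stays moved. The work goes in short steps, Python scripts to look and compute and a shell command to move; the robot and the scene stay as the last step left them, time stands still between calls to the robot, and variables do not carry over. Pictures are saved under pics/ and viewed, at most 14 in all, crops included, and the job is handed in when it is done.

```bash
mkdir -p pics; python3 - <<'E'
from rig import r,eyes
import cv2,numpy as np
s=r.sense();print({k:np.round(s[k],3).tolist() for k in ('clock','eef_pos','tcp_rot','opening')})
for n in('top','side'):
    f=eyes.grab_frame(n);cv2.imwrite(f'pics/{n}0.png',f['img']);print(n,f['fx'],f['cx'],f['cy'],np.round(f['R'],3).tolist(),np.round(f['t'],1).tolist())
    np.savez(f'{n}.npz',**{k:f[k] for k in('img','fx','fy','cx','cy','R','t')})
E
```

```text
{'clock': 0.0, 'eef_pos': [272.648, 561.892, 247.583], 'tcp_rot': [-3.14, -0.0, 2.69], 'opening': 1.0}
top 476.27572705602654 318.300938151924 194.15064606985342 [[-0.017, -1.0, -0.004], [-0.993, 0.017, -0.113], [0.113, 0.002, -0.994]] [12.8, 595.0, 1650.9]
side 434.90839370525106 323.1260685514138 199.92595075794125 [[0.785, -0.62, -0.018], [-0.46, -0.562, -0.688], [0.416, 0.548, -0.726]] [-472.2, 330.2, 1225.9]
```

View pics/top0.png

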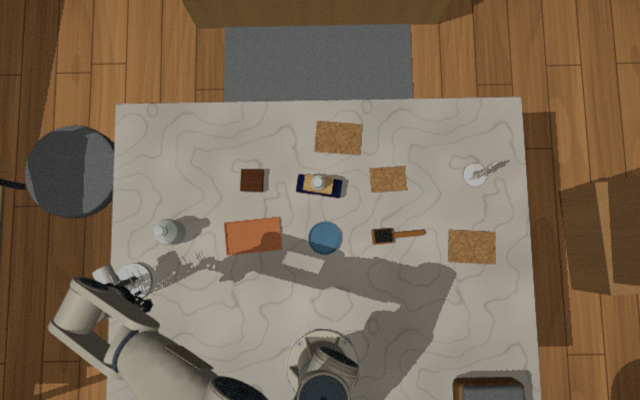

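View pics/side0.png

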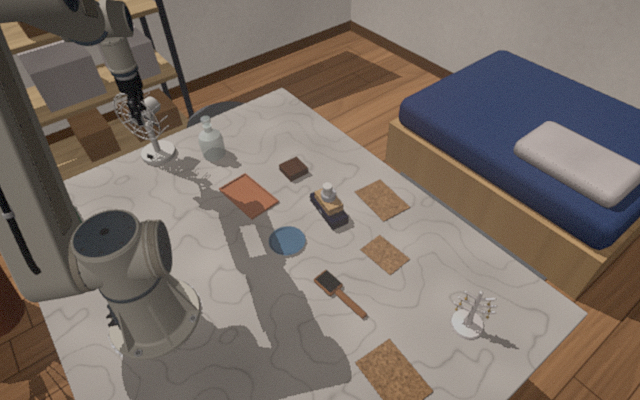

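The top view shows the pile at (319,185), riser (252,180), tray (254,236), dish (325,238), brush (398,235) and decanter (168,231). There are three cork mats, at (338,137), (388,179) and (472,246). I'll measure their sizes next.

```bash
cat > h.py <<'E'
import cv2,numpy as np
def ray(f,uv,z):
    """pixels -> world points on plane z (fixed cameras)"""
    uv=np.asarray(uv,float).reshape(-1,2);R,t=f['R'],f['t']
    d=np.c_[(uv[:,0]-f['cx'])/f['fx'],(uv[:,1]-f['cy'])/f['fy'],np.ones(len(uv))]@R
    c=-R.T@t
    return (c+d*((z-c[2])/d[:,2])[:,None])[:,:2]
def rect(f,mask,roi,z,show=''):
    """largest blob in roi(x0,y0,x1,y1) -> centre, sizes, long-axis yaw in world at plane z"""
    x0,y0,x1,y1=roi;m=np.zeros(mask.shape,np.uint8);m[y0:y1,x0:x1]=mask[y0:y1,x0:x1]
    cs=cv2.findContours(m,cv2.RETR_EXTERNAL,cv2.CHAIN_APPROX_NONE)[0]
    c=max(cs,key=cv2.contourArea)
    w=ray(f,c[:,0],z).astype(np.float32)
    M=cv2.moments(w.reshape(-1,1,2));cen=(M['m10']/M['m00'],M['m01']/M['m00'])
    b=cv2.boxPoints(cv2.minAreaRect(w));e=b[1]-b[0],b[2]-b[1]
    l=max(e,key=np.linalg.norm);yaw=np.degrees(np.arctan2(l[1],l[0]))%180
    print(show,'cen',np.round(cen,1),'rect',np.round(b.mean(0),1),'size',[round(float(np.linalg.norm(k)),1) for k in e],'yaw',round(float(yaw),1))
    return cen,yaw
E
python3 - <<'E'
from h import *
f=dict(np.load('top.npz'));hsv=cv2.cvtColor(f['img'],cv2.COLOR_BGR2HSV);H,S,V=[hsv[...,i].astype(int) for i in range(3)]
for p in((338,137),(388,179),(472,246),(252,180),(254,236),(325,238),(302,189),(308,179),(319,177),(384,237),(415,233),(20,150)):print(p,hsv[p[1],p[0]])
g=lambda c:(c*255).astype(np.uint8)
ora=g((S>90)&(H<25)&(V>40));
rect(f,ora,(305,112,372,160),4,'matA');rect(f,ora,(362,160,415,200),4,'matB');rect(f,ora,(440,220,505,275),4,'matC')
rect(f,g((S>90)&(V<110)),(235,160,270,200),30,'riser');rect(f,ora,(215,210,290,260),10,'tray')
rect(f,g((H>90)&(H<125)&(S>80)),(300,215,350,262),10,'dish')
rect(f,g((S>80)),(285,165,350,205),38,'case')
rect(f,g((S>80)&(H<30)),(285,165,350,205),68,'box')
rect(f,g((S>80)|(V<70)),(365,220,430,250),15,'brush')
big=cv2.resize(f['img'][100:270,220:510],None,fx=2.7,fy=2.7,interpolation=cv2.INTER_CUBIC);cv2.imwrite('pics/crop0.png',big)
E
```

```text
(338, 137) [ 15 127 150]
(388, 179) [ 16 139 130]
(472, 246) [ 16 139 136]
(252, 180) [ 11 147  73]
(254, 236) [ 12 164 159]
(325, 238) [101 103 126]
(302, 189) [165  49  62]
(308, 179) [ 17 122 163]
(319, 177) [ 17  11 156]
(384, 237) [50 32 24]
(415, 233) [ 13 161 130]
(20, 150) [ 13 142  88]
matA cen [805.8 -72.5] rect [805.5 -72.2] size [113.4, 165.5] yaw 84.3
matB cen [ 650. -249.] rect [ 649.9 -249. ] size [127.3, 87.2] yaw 93.0
matC cen [ 402.3 -537.9] rect [ 402.4 -538.2] size [113.7, 165.7] yaw 85.1
riser cen [651.7 240.2] rect [651.5 239.5] size [78.2, 79.0] yaw 86.5
tray cen [453.5 238.7] rect [453.2 238.7] size [198.9, 118.0] yaw 95.1
dish cen [442.3 -16.7] rect [442.8 -16.7] size [109.6, 110.1] yaw 89.0
case cen [624.9  -1.2] rect [6.284e+02 2.000e-01] size [65.2, 153.4] yaw 80.6
box cen [624.3   1.7] rect [627.    3.1] size [59.6, 103.4] yaw 80.4
brush cen [ 447.5 -251.7] rect [ 449.4 -276.5] size [187.7, 53.6] yaw 94.2
```

View pics/crop0.png

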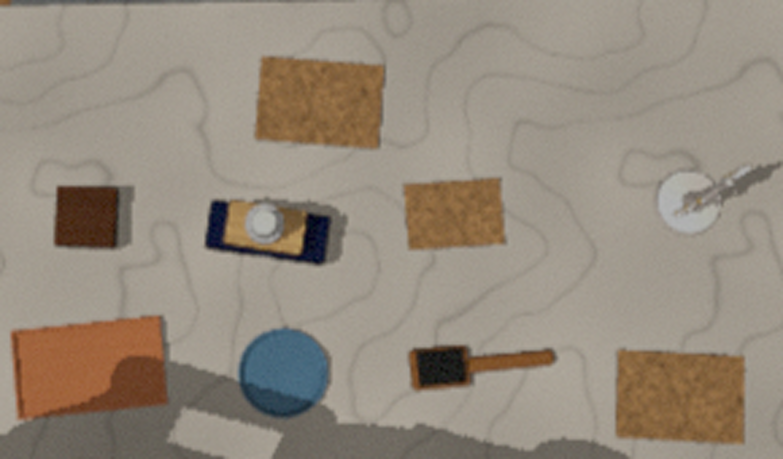

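Mat B at (388,179) measures 127x87 mm, so it fits the 90x130 description. Mats A and C are 113x165 mm, which is too big. The crop confirms the smaller mat right of the pile. Next I move over the pile.

```bash
python3 -m inch '[[0,0,-0.03,0,0,0,-1],[-0.04,-0.025,0,0,0,0,-1],[-0.04,-0.025,0,0,0,0,-1],[-0.04,-0.025,0,0,0,0,-1],[-0.04,-0.025,0,0,0,0,-1],[-0.04,-0.025,0,0,0,0,-1],[-0.04,-0.025,0,0,0,0,-1],[-0.04,-0.025,0,0,0,0,-1]]'
python3 -m inch '[[-0.04,-0.025,0,0,0,0,-1],[-0.04,-0.025,0,0,0,0,-1],[-0.04,-0.025,0,0,0,0,-1],[-0.04,-0.025,0,0,0,0,-1],[-0.04,-0.025,0,0,0,0,-1],[-0.04,-0.025,0,0,0,0,-1],[-0.04,-0.025,0,0,0,0,-1],[0,0,0,0,0,8.5,-1]]'
python3 -m inch '[[0,0,0,0,0,8.5,-1],[0,0,0,0,0,8.5,-1],[0,0,0,0,0,8.5,-1],[0,0,0,0,0,8.5,-1],[0,0,0,0,0,8.5,-1],[0,0,0,0,0,8.5,-1],[0,0,0,0,0,8.5,-1],[0,0,0,0,0,5.6,-1]]'
python3 - <<'E'
from rig import r,eyes
import cv2,numpy as np
s=r.sense();f=eyes.grab_frame('wrist');print(s['eef_pos'],s['tcp_rot'],s['qpos']);print(np.round(f['hand_eye'],3).tolist(),f['fx'],f['cx'],f['cy'])
cv2.imwrite('pics/w1.png',f['img']);np.savez('w1.npz',pos=s['eef_pos'],rot=s['tcp_rot'],**{k:f[k] for k in('img','fx','fy','cx','cy','hand_eye')})
E
```

```text
clock: 0.9
eef_pos: [448.9, 280.8, 278.1]
tcp_rot: [-3.141, -0.0, 2.69]
contact_force: [1.0, 1.7, -0.5]
opening: 0.996
grasp_force: 0.0
clock: 1.7
eef_pos: [626.1, -1.8, 277.7]
tcp_rot: [-3.141, 0.002, 2.539]
contact_force: [-0.3, 0.1, -0.5]
opening: 1.0
grasp_force: 0.0
clock: 2.5
eef_pos: [623.6, 2.9, 277.8]
tcp_rot: [-3.141, 0.0, 1.399]
contact_force: [0.5, -0.5, 0.5]
opening: 0.996
grasp_force: 0.0
[623.60361026   2.89508329 277.82661563] [-3.14073870e+00  1.65952915e-04  1.39944346e+00] [ 2.24545571e-03  3.25732804e-01  1.60466016e+00 -1.70415660e-05
  1.21206947e+00  1.73604385e-01]
[[-0.0, -0.952, -0.305, 77.762], [1.0, -0.0, -0.0, -0.268], [0.0, -0.305, 0.952, -125.951], [0.0, 0.0, 0.0, 1.0]] 277.2892890049042 323.69214797162937 195.7953025221706
```

View pics/w1.png

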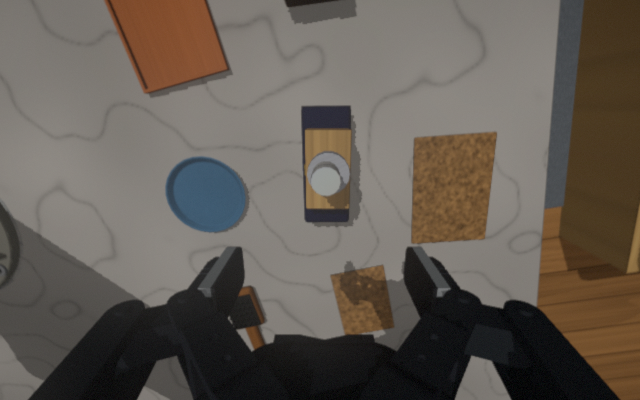

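The wrist view shows the jar lid at about (325,181), the tin at (328,170), the box at about (328,168), the case at (327,163), the dish at (207,193), the tray at top left and the right mat at (362,300).

```bash
cat >> h.py <<'E'
from scipy.spatial.transform import Rotation as Ro
def wcam(f,pos,rot):
    f=dict(f);E=f['hand_eye'];Rt=Ro.from_euler('xyz',rot).as_matrix()
    A=Rt@E[:3,:3];c=Rt@E[:3,3]+np.asarray(pos);f['R']=A.T;f['t']=-A.T@c;return f
def snap(n):
    from rig import r,eyes
    s=r.sense();f=eyes.grab_frame('wrist');cv2.imwrite(f'pics/{n}.png',f['img'])
    print('tcp',np.round(s['eef_pos'],1),np.round(s['tcp_rot'],3),'op',round(float(s['opening']),3),'grip',round(float(s['grasp_force']),1),'t',round(float(s['clock']),1))
    return wcam(f,s['eef_pos'],s['tcp_rot'])
def hsv(f):
    h=cv2.cvtColor(f['img'],cv2.COLOR_BGR2HSV);return [h[...,i].astype(int) for i in range(3)]
g=lambda c:(c*255).astype(np.uint8)
E
python3 - <<'E'
from h import *
f=dict(np.load('w1.npz'));f=wcam(f,f['pos'],f['rot']);H,S,V=hsv(f)
for p in((325,181),(320,178),(328,160),(340,165),(345,175),(327,118),(320,140),(327,215),(207,193),(200,165)):print(p,H[p[1],p[0]],S[p[1],p[0]],V[p[1],p[0]])
print(V[181,300:356].tolist());print(V[140:200,325].tolist());print(S[181,300:356].tolist())
rect(f,g((S>60)&(H<30)),(295,95,360,230),68,'box')
rect(f,g((V<90)|((S>60)&(H<30)&(V>100))),(295,95,353,230),38,'case')
rect(f,g((H>90)&(H<125)&(S>80)),(150,140,260,245),10,'dish')
rect(f,g((S>60)&(H<30)&(V>40)),(325,262,400,340),4,'mat')
rect(f,g((S>90)&(H<30)&(V>40)),(60,0,240,100),10,'tray')
E
```

```text
(325, 181) 60 5 153
(320, 178) 60 7 154
(328, 160) 120 2 135
(340, 165) 120 4 137
(345, 175) 120 6 138
(327, 118) 120 53 58
(320, 140) 18 118 145
(327, 215) 123 46 55
(207, 193) 103 110 111
(200, 165) 103 110 111
[137, 137, 132, 88, 58, 70, 130, 143, 141, 135, 127, 146, 153, 153, 153, 153, 153, 155, 153, 154, 154, 152, 154, 153, 154, 153, 154, 153, 154, 153, 153, 153, 153, 153, 152, 152, 152, 152, 153, 149, 123, 100, 94, 109, 129, 134, 134, 130, 108, 88, 86, 92, 92, 93, 94, 95]
[143, 143, 143, 143, 143, 142, 142, 142, 143, 142, 132, 108, 99, 136, 142, 139, 138, 136, 136, 136, 136, 121, 108, 104, 95, 100, 109, 137, 150, 154, 153, 154, 153, 154, 153, 154, 153, 153, 153, 153, 153, 153, 154, 153, 153, 152, 152, 153, 153, 153, 152, 152, 152, 152, 151, 131, 109, 110, 131, 142]
[19, 20, 19, 6, 26, 55, 114, 112, 60, 9, 2, 3, 5, 5, 5, 5, 5, 7, 5, 8, 5, 5, 7, 7, 7, 5, 7, 8, 8, 8, 8, 7, 8, 7, 7, 7, 8, 7, 7, 7, 6, 3, 3, 2, 4, 6, 6, 4, 28, 70, 42, 25, 19, 19, 19, 19]
box cen [628.6   9.7] rect [627.7   5.5] size [57.2, 102.0] yaw 80.0
case cen [625.2  10.6] rect [6.269e+02 1.000e-01] size [65.4, 162.6] yaw 80.5
dish cen [441.  -14.3] rect [440.7 -14.1] size [115.4, 115.4] yaw 34.5
mat cen [ 648.4 -247.4] rect [ 648.5 -248.1] size [132.2, 89.5] yaw 92.7
tray cen [455.5 189.8] rect [458.1 197. ] size [110.8, 120.2] yaw 4.7
```

```bash
python3 - <<'E'
from h import *
f=dict(np.load('w1.npz'));f=wcam(f,f['pos'],f['rot']);H,S,V=hsv(f)
rect(f,g((V>147)&(S<15)),(300,160,352,205),124,'jar')
rect(f,g((S<20)&(V>90)),(303,140,352,205),90,'tin+jar')
t=dict(np.load('top.npz'));H,S,V=hsv(t);print(V[172:192,319].tolist())
rect(t,g((V>144)&(S<25)),(310,170,329,190),124,'jar top')
E
```

```text
jar cen [625.4   6.7] rect [625.5   6.8] size [28.7, 28.2] yaw 142.5
tin+jar cen [628.6   6.4] rect [628.4   6.2] size [48.2, 49.0] yaw 35.0
[160, 127, 112, 127, 153, 156, 159, 179, 177, 177, 177, 178, 178, 176, 151, 121, 146, 151, 144, 156]
jar top cen [626.4   8.8] rect [623.8   8.7] size [35.7, 45.1] yaw 4.6
```

```bash
python3 -m inch '[[0.0043,0.0013,0.04,0,0,0,-1],[0,0,0.04,0,0,0,-1],[0,0,0.04,0,0,0,-1],[0,0,0.03,0,0,0,-1],[0,0,0.015,0,0,0,-1],[0,0,0,0,0,0,-1]]' 30
python3 -m inch '[[0,0,0,0,0,0,0.2],[0,0,0,0,0,0,1],[0,0,0,0,0,0,1],[0,0,0,0,0,0,1],[0,0,0,0,0,0,1],[0,0,0,0,0,0,1],[0,0,0,0,0,0,1]]' 30
```

```text
clock: 3.15
eef_pos: [624.5, 6.9, 111.2]
tcp_rot: [-3.138, 0.001, 1.406]
contact_force: [0.2, -0.4, -0.4]
opening: 1.001
grasp_force: 0.0
clock: 3.85
eef_pos: [626.6, 7.0, 114.7]
tcp_rot: [3.14, -0.0, 1.405]
contact_force: [-0.9, -0.1, 5.9]
opening: 0.36
grasp_force: 29.3
```

```bash
python3 -m inch '[[0,0,-0.005,0,0,0,1],[0,0,-0.02,0,0,0,1],[0,0,-0.03,0,0,0,1],[0,0,-0.03,0,0,0,1],[0.04,0,-0.02,0,0,0,1],[0.04,0,0,0,0,0,1],[0.04,0,0,0,0,0,1],[0,0,0,0,0,0,1]]'
python3 - <<'E'
from h import *
f=snap('w2');H,S,V=hsv(f);np.savez('w2.npz',**f)
rect(f,g((S>90)&(V<110)&(H<25)),(200,60,420,250),30,'riser')
rect(f,g((S>90)&(H<25)&(V>100)),(60,20,310,250),10,'tray')
E
```

```text
clock: 4.65
eef_pos: [646.2, 129.6, 219.1]
tcp_rot: [3.14, -0.002, 1.408]
contact_force: [0.1, -0.8, -1.0]
opening: 0.367
grasp_force: 29.8
tcp [646.2 129.6 219.1] [ 3.140e+00 -2.000e-03  1.408e+00] op 0.367 grip 29.8 t 4.7
riser cen [649.8 229.4] rect [650.9 230.8] size [78.2, 55.6] yaw 176.4
tray cen [455.3 234. ] rect [452.9 235.9] size [188.7, 118.2] yaw 95.0
```

View pics/w2.png

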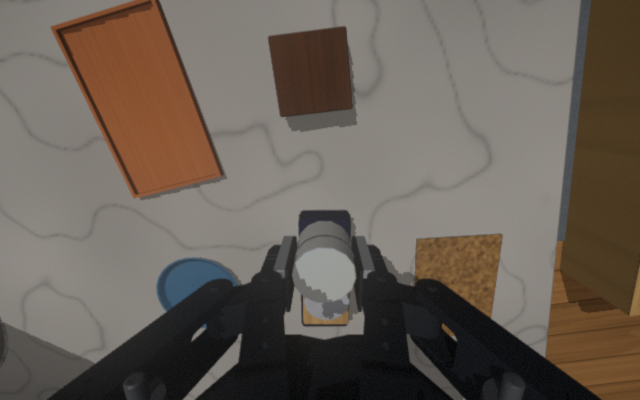

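The jar is held upright at (326,272). The riser is at about (312,72) and the whole tray is visible, so I'm re-measuring with full regions.

```bash
python3 - <<'E'
from h import *
f=dict(np.load('w2.npz'));H,S,V=hsv(f)
rect(f,g((S>90)&(V<110)&(H<25)),(255,5,380,140),30,'riser')
rect(f,g((S>90)&(H<25)&(V>60)),(30,0,250,225),10,'tray')
rect(f,g((V>150)&(S<30)),(285,235,365,310),229,'jar lid in hand')
t=dict(np.load('top.npz'))
E
```

```text
riser cen [651.5 242.1] rect [651.6 242. ] size [77.9, 77.7] yaw 177.4
tray cen [453.8 240.5] rect [454.1 240.7] size [198.2, 121.6] yaw 95.0
jar lid in hand cen [647.7 131.4] rect [647.8 131.9] size [29.6, 23.4] yaw 135.3
```

```bash
python3 -m inch '[[0.037,-0.0045,0,0,0,0,1],[0.037,-0.0045,0,0,0,0,1],[0.037,-0.0045,0,0,0,0,1],[0,0,0.04,0,0,0,1],[0,0,0.04,0,0,0,1],[0,0,0.04,0,0,0,1],[0,0,0.025,0,0,0,1],[0,0,0,0,0,0,1]]'
python3 -m inch '[[0,0,0.01,0,0,0,1],[0,0,0.006,0,0,0,1],[0,0,0,0,0,0,1],[0,0,0,0,0,0,1]]'
```

```text
clock: 5.5
eef_pos: [647.8, 234.8, 69.2]
tcp_rot: [-3.135, 0.004, 1.405]
contact_force: [0.1, -0.0, -1.2]
opening: 0.361
grasp_force: 29.9
clock: 5.9
eef_pos: [651.2, 237.1, 58.3]
tcp_rot: [3.14, -0.001, 1.405]
contact_force: [0.3, 0.1, 0.4]
opening: 0.362
grasp_force: 29.9
```

```bash
python3 -m inch '[[0.004,-0.0006,0,0,0,0,1],[0,0,0.003,0,0,0,1],[0,0,0,0,0,0,1],[0,0,0,0,0,0,1]]'
```

```text
clock: 6.3
eef_pos: [651.1, 241.5, 54.8]
tcp_rot: [3.141, -0.001, 1.405]
contact_force: [0.2, 2.0, 3.7]
opening: 0.361
grasp_force: 30.0
```

```bash
python3 -m inch '[[0,0,0,0,0,0,0.1],[0,0,0,0,0,0,0],[0,0,0,0,0,0,-0.5],[0,0,0,0,0,0,-1],[0,0,-0.02,0,0,0,-1],[0,0,-0.04,0,0,0,-1],[0,0,-0.04,0,0,0,-1],[-0.03,0,-0.04,0,0,0,-1]]'
python3 -m inch '[[-0.04,0,0,0,0,0,-1],[-0.04,0,0,0,0,0,-1],[-0.04,0,0,0,0,0,-1],[0,0,0,0,0,0,-1],[0,0,0,0,0,0,-1]]'
python3 - <<'E'
from h import *
f=snap('w3');H,S,V=hsv(f);np.savez('w3.npz',**f)
rect(f,g((S>90)&(V<110)&(H<25)),(255,0,380,140),30,'riser')
rect(f,g((S<20)&(V>145)),(255,0,380,140),64,'jar')
rect(f,g((S<25)&(V>100)),(290,225,365,330),90,'tin')
E
```

```text
clock: 7.1
eef_pos: [646.0, 213.6, 195.7]
tcp_rot: [3.141, -0.001, 1.407]
contact_force: [1.2, -0.3, -0.0]
opening: 1.001
grasp_force: 0.0
clock: 7.6
eef_pos: [626.0, 92.3, 194.4]
tcp_rot: [3.141, -0.0, 1.403]
contact_force: [0.3, -0.2, 0.2]
opening: 0.999
grasp_force: 0.0
tcp [626.   92.3 194.4] [ 3.141 -0.     1.403] op 0.999 grip 0.0 t 7.6
riser cen [629.2 229.2] rect [639.1 234.1] size [54.0, 61.2] yaw 87.2
jar cen [650. 239.] rect [649.7 238.1] size [28.9, 21.7] yaw 170.4
tin cen [597.6  -3.3] rect [615.3  11.1] size [76.3, 116.5] yaw 80.4
```

View pics/w3.png

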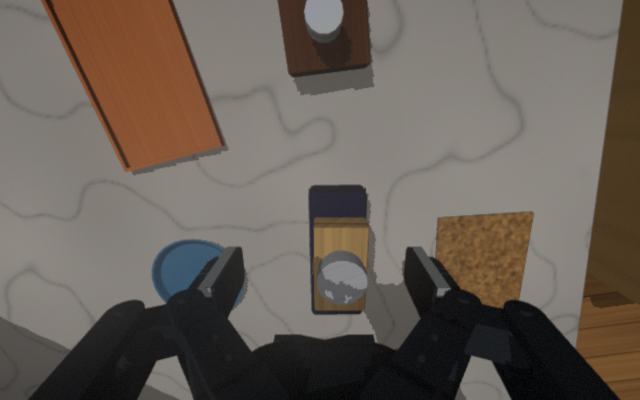

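The jar stands on the riser at (323,17). The tin lid is at about (342,282) on the box, with the case beneath.

```bash
python3 - <<'E'
from h import *
f=dict(np.load('w3.npz'));H,S,V=hsv(f)
print(V[282,310:375].tolist());print(V[240:315,342].tolist());print(S[240:315,342].tolist())
print('lid pts',ray(f,[(342.5,282)],90))
m=g((V>132)&(S<40));rect(f,m,(316,255,368,306),90,'lid')
rect(f,g((S>60)&(H<30)&(V>60)),(305,205,372,320),68,'box')
E
```

```text
[100, 63, 52, 54, 87, 95, 88, 90, 93, 93, 93, 92, 92, 92, 92, 92, 92, 92, 92, 92, 92, 93, 106, 110, 112, 130, 134, 135, 131, 106, 94, 93, 98, 126, 135, 137, 139, 139, 140, 139, 139, 139, 139, 139, 137, 138, 140, 139, 140, 138, 138, 138, 137, 138, 136, 138, 135, 113, 98, 92, 91, 91, 91, 89, 87]
[147, 147, 146, 147, 147, 147, 147, 148, 148, 144, 123, 98, 92, 89, 91, 90, 93, 91, 92, 91, 97, 131, 139, 137, 136, 135, 137, 138, 137, 137, 136, 135, 138, 138, 138, 138, 137, 138, 137, 136, 134, 110, 98, 94, 92, 91, 92, 90, 92, 91, 89, 90, 92, 91, 90, 90, 90, 90, 87, 87, 91, 90, 90, 89, 93, 98, 98, 97, 98, 95, 69, 43, 37, 46, 94]
[123, 123, 121, 121, 121, 123, 121, 121, 121, 119, 83, 26, 3, 3, 3, 6, 5, 3, 0, 3, 3, 6, 6, 4, 6, 6, 7, 6, 2, 7, 6, 4, 4, 6, 6, 6, 6, 7, 6, 6, 8, 5, 5, 8, 3, 3, 8, 3, 3, 6, 6, 6, 6, 6, 3, 3, 3, 3, 6, 6, 6, 6, 3, 3, 55, 104, 117, 118, 120, 123, 92, 30, 41, 28, 11]
lid pts [[629.6316957    6.85542498]]
lid cen [634.2  15.2] rect [634.3  15.8] size [44.9, 24.1] yaw 152.5
box cen [630.   24.1] rect [628.5  10.8] size [57.4, 110.2] yaw 80.4
```

```bash
python3 -m inch '[[-0.042,0.0088,0,0,0,0,-1],[-0.0417,0.0087,0,0,0,0,-1],[0,0,0.03,0,0,0,-1],[0,0,0.03,0,0,0,-1],[0,0,0.03,0,0,0,-1],[0,0,0.014,0,0,0,-1],[0,0,0,0,0,0,-1],[0,0,0,0,0,0,-1]]' 30
```

```text
clock: 8.45
eef_pos: [630.1, 8.4, 91.0]
tcp_rot: [3.141, -0.0, 1.406]
contact_force: [0.8, 0.0, 0.7]
opening: 1.001
grasp_force: 0.0
```

```bash
python3 -m inch '[[-0.0015,-0.0005,0.003,0,0,0,-1],[0,0,0,0,0,0,-0.2],[0,0,0,0,0,0,0.2],[0,0,0,0,0,0,1],[0,0,0,0,0,0,1],[0,0,0,0,0,0,1],[0,0,0,0,0,0,1]]' 30
```

```text
clock: 9.15
eef_pos: [629.1, 6.2, 88.3]
tcp_rot: [3.14, -0.0, 1.405]
contact_force: [-1.0, 0.4, 5.0]
opening: 0.567
grasp_force: 30.5
```

```bash
python3 -m inch '[[0,0,-0.005,0,0,0,1],[0,0,-0.025,0,0,0,1],[0,0,-0.04,0,0,0,1],[0,-0.03,-0.04,0,0,0,1],[-0.01,-0.045,0,0,0,0,1],[-0.02,-0.045,0,0,0,0,1],[-0.0227,-0.045,0,0,0,0,1],[0,-0.0167,0,0,0,0,1]]'
python3 -m inch '[[0,0,0,0,0,0,1],[0,0,0,0,0,0,1]]'
python3 - <<'E'
from h import *
f=snap('w4');H,S,V=hsv(f);np.savez('w4.npz',**f)
rect(f,g((H>90)&(H<125)&(S>80)),(150,140,480,400),10,'dish')
E
```

```text
clock: 9.95
eef_pos: [436.3, -16.6, 197.1]
tcp_rot: [-3.139, 0.001, 1.404]
contact_force: [0.4, 0.1, -0.9]
opening: 0.568
grasp_force: 31.3
clock: 10.15
eef_pos: [442.2, -15.7, 198.1]
tcp_rot: [3.139, -0.0, 1.405]
contact_force: [0.5, 0.8, -0.9]
opening: 0.568
grasp_force: 31.3
tcp [442.2 -15.7 198.1] [ 3.139 -0.     1.405] op 0.568 grip 31.3 t 10.2
dish cen [440.9 -15.1] rect [440.4 -18.4] size [115.8, 91.3] yaw 170.5
```

View pics/w4.png

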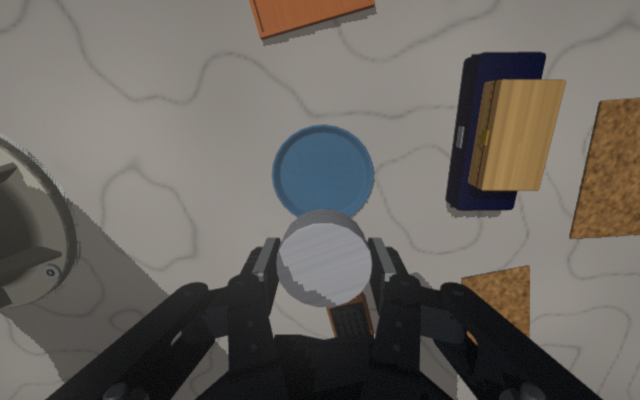

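The tin is held level at (325,262), and the dish sits directly below at (323,173), confirmed near (441,-15).

```bash
python3 -m inch '[[0.0005,-0.001,0.04,0,0,0,1],[0,0,0.04,0,0,0,1],[0,0,0.04,0,0,0,1],[0,0,0.03,0,0,0,1],[0,0,0.013,0,0,0,1],[0,0,0,0,0,0,1],[0,0,0,0,0,0,1]]'
python3 -m inch '[[0,0,0.005,0,0,0,1],[0,0,0.003,0,0,0,1],[0,0,0,0,0,0,1],[0,0,0,0,0,0,1]]'
```

```text
clock: 10.9
eef_pos: [441.3, -14.9, 34.2]
tcp_rot: [-3.141, 0.0, 1.405]
contact_force: [-0.8, -0.2, -0.2]
opening: 0.568
grasp_force: 31.3
clock: 11.3
eef_pos: [440.5, -15.0, 26.6]
tcp_rot: [3.141, -0.0, 1.405]
contact_force: [-1.1, -0.3, -0.2]
opening: 0.569
grasp_force: 31.3
```

```bash
python3 -m inch '[[0,0,0.0025,0,0,0,1],[0,0,0,0,0,0,1],[0,0,0,0,0,0,1]]'
```

```text
clock: 11.6
eef_pos: [440.7, -15.0, 24.3]
tcp_rot: [3.141, -0.0, 1.405]
contact_force: [-1.4, -0.1, 8.5]
opening: 0.568
grasp_force: 32.0
```

```bash
python3 -m inch '[[0,0,0,0,0,0,-0.25],[0,0,0,0,0,0,-0.35],[0,0,0,0,0,0,-0.4],[0,0,-0.01,0,0,0,-0.4],[0,0,-0.03,0,0,0,-0.4],[0,0,-0.05,0,0,0,-1],[0,0,-0.05,0,0,0,-1],[0,0.03,-0.03,0,0,0,-1]]'
python3 -m inch '[[0.015,0.04,0,0,0,0,-1],[0.015,0.04,0,0,0,0,-1],[0.015,0.03,0,0,0,0,-1],[0,0,0,0,0,0,-1],[0,0,0,0,0,0,-1]]'
python3 - <<'E'
from h import *
f=snap('w5');np.savez('w5.npz',**f);H,S,V=hsv(f)
E
```

```text
clock: 12.4
eef_pos: [467.9, -19.6, 197.6]
tcp_rot: [3.141, -0.0, 1.406]
contact_force: [1.2, 0.5, 0.1]
opening: 1.002
grasp_force: 0.0
clock: 12.9
eef_pos: [585.3, 6.5, 193.7]
tcp_rot: [-3.14, 0.0, 1.406]
contact_force: [-1.0, -0.2, 0.1]
opening: 1.001
grasp_force: 0.0
tcp [585.3   6.5 193.7] [-3.14   0.     1.406] op 1.001 grip 0.0 t 12.9
```

View pics/w5.png

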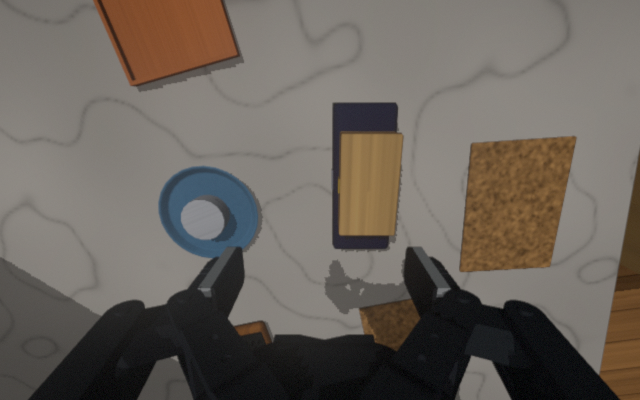

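The tin is in the dish at (203,219), the box is clear at (370,185), and the case is at about (365,176). I measure all three.

```bash
python3 - <<'E'
from h import *
f=dict(np.load('w5.npz'));H,S,V=hsv(f)
rect(f,g((H>90)&(H<125)&(S>70)),(145,150,270,265),10,'dish')
print(S[219,160:260].tolist());print(V[219,160:260].tolist())
rect(f,g((S<45)&(V>110)),(175,192,228,242),26,'tin')
rect(f,g((S>80)&(H<30)&(V>110)),(328,95,407,248),68,'box top')
rect(f,g((V<90)|((S>60)&(H<30)&(V>90))),(328,95,410,248),38,'case')
E
```

```text
dish cen [440.6 -13.5] rect [440.6 -13.2] size [113.7, 116.8] yaw 11.2
[33, 80, 100, 93, 89, 84, 84, 88, 95, 92, 103, 106, 108, 106, 104, 107, 105, 108, 105, 108, 77, 15, 7, 7, 9, 5, 7, 7, 5, 5, 7, 7, 7, 5, 7, 9, 7, 9, 9, 7, 7, 7, 9, 9, 7, 5, 7, 7, 7, 7, 9, 7, 7, 5, 9, 5, 5, 7, 7, 7, 7, 5, 7, 10, 12, 16, 13, 17, 25, 65, 90, 98, 99, 89, 96, 106, 109, 110, 108, 115, 109, 108, 109, 112, 109, 107, 108, 107, 108, 105, 107, 106, 108, 101, 106, 107, 104, 79, 11, 16]
[122, 109, 99, 88, 86, 85, 85, 84, 83, 86, 97, 108, 111, 113, 115, 114, 112, 113, 112, 113, 119, 137, 143, 144, 143, 141, 143, 142, 141, 141, 143, 143, 143, 141, 141, 141, 140, 140, 140, 138, 139, 140, 141, 142, 142, 142, 143, 142, 142, 141, 142, 141, 142, 141, 142, 141, 140, 142, 141, 140, 139, 140, 141, 128, 86, 62, 58, 60, 62, 71, 74, 78, 77, 77, 80, 89, 105, 109, 111, 109, 110, 111, 112, 112, 112, 112, 111, 110, 111, 109, 112, 115, 111, 111, 108, 112, 113, 100, 90, 93]
tin cen [440.  -15.2] rect [439.8 -15.4] size [48.8, 48.2] yaw 170.6
box top cen [627.8   5.5] rect [627.1   5.6] size [56.9, 98.0] yaw 80.2
case cen [627.8   2.8] rect [628.6   3.3] size [70.7, 154.9] yaw 80.7
```

```bash
python3 -m inch '[[0.006,0.0418,0,0,0,0,-1],[0,0,0.04,0,0,0,-1],[0,0,0.04,0,0,0,-1],[0,0,0.03,0,0,0,-1],[0,0,0.021,0,0,0,-1],[0,0,0,0,0,0,-1],[0,0,0,0,0,0,-1]]' 40
python3 -m inch '[[0,0,0,0,0,0,-0.2],[0,0,0,0,0,0,0.2],[0,0,0,0,0,0,1],[0,0,0,0,0,0,1],[0,0,0,0,0,0,1],[0,0,0,0,0,0,1]]' 40
```

```text
clock: 13.65
eef_pos: [627.3, 5.1, 63.4]
tcp_rot: [-3.141, 0.0, 1.405]
contact_force: [0.6, -0.2, -0.4]
opening: 1.0
grasp_force: 0.0
clock: 14.25
eef_pos: [628.9, 5.3, 64.6]
tcp_rot: [3.139, -0.0, 1.405]
contact_force: [-1.0, -0.6, 6.9]
opening: 0.649
grasp_force: 42.6
```

```bash
python3 -m inch '[[0,0,-0.005,0,0,0,1],[0,0,-0.025,0,0,0,1],[0,0,-0.04,0,0,0,1],[-0.03,0.008,-0.04,0,0,0,1],[-0.04,0.01,0,0,0,-6.3,1],[-0.04,0.01,0,0,0,-6.3,1],[-0.04,0.01,0,0,0,0,1],[-0.04,0.01,0,0,0,0,1]]'
python3 -m inch '[[-0.03,0,0,0,0,0,1],[0,0,0,0,0,0,1],[0,0,0,0,0,0,1]]'
python3 - <<'E'
from h import *
f=snap('w6');np.savez('w6.npz',**f);H,S,V=hsv(f)
rect(f,g((S>80)&(H<30)&(V>60)),(160,120,500,300),4,'mat?')
E
```

```text
clock: 15.05
eef_pos: [666.4, -187.1, 173.3]
tcp_rot: [3.141, 0.0, 1.625]
contact_force: [0.2, 0.3, -1.5]
opening: 0.645
grasp_force: 42.9
clock: 15.35
eef_pos: [667.5, -215.9, 172.5]
tcp_rot: [-3.141, -0.0, 1.624]
contact_force: [-0.6, 0.2, -1.1]
opening: 0.647
grasp_force: 42.9
tcp [ 667.5 -215.9  172.5] [-3.141 -0.     1.624] op 0.647 grip 42.9 t 15.3
mat? cen [ 669.4 -278.4] rect [ 670.  -275.9] size [187.0, 133.9] yaw 93.0
```

View pics/w6.png

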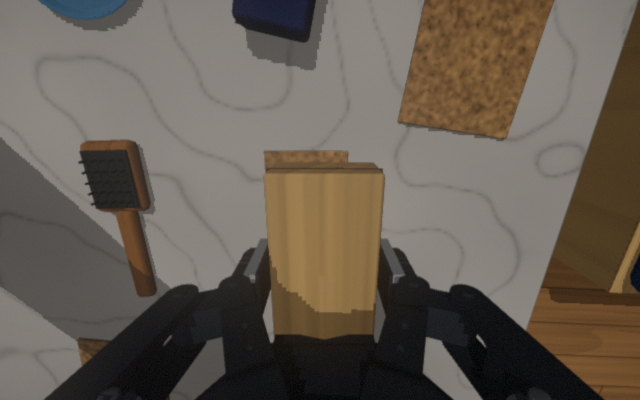

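The box is held level. The mat's far edge shows from (264,151) to (348,151), with the brush untouched at (120,210). I cross-check the mat edge and the box's offset in the hand.

```bash
python3 - <<'E'
from h import *
f=dict(np.load('w6.npz'))
p=ray(f,[(264,151),(348,151)],4);print(p,np.hypot(*(p[1]-p[0])));e=(p[1]-p[0])/np.hypot(*(p[1]-p[0]));print('mat cen',p.mean(0)+65*np.array([e[1],-e[0]]))
q=ray(f,[(265,171),(383,171),(275,335),(374,338)],176);print('box top',q)
E
```

```text
[[ 602.12470383 -185.85867442]
 [ 691.06517838 -181.16616613]] 89.06417712338467
mat cen [ 650.01958441 -248.42214079]
box top [[ 638.07984647 -167.06653179]
 [ 691.20979264 -164.26187189]
 [ 642.51074735 -259.44657075]
 [ 697.35100446 -258.61959433]]
```

```bash
python3 -m inch '[[-0.0315,-0.0192,0.03,0,0,0,1],[0,0,0.04,0,0,0,1],[0,0,0.04,0,0,0,1],[0,0,0.02,0,0,0,1],[0,0,0,0,0,0,1],[0,0,0,0,0,0,1]]'
python3 -m inch '[[0,0,0.006,0,0,0,1],[0,0,0,0,0,0,1],[0,0,0,0,0,0,1]]'
```

```text
clock: 16.0
eef_pos: [650.8, -247.0, 42.9]
tcp_rot: [3.142, -0.0, 1.626]
contact_force: [0.7, -0.1, -0.2]
opening: 0.643
grasp_force: 42.8
clock: 16.3
eef_pos: [650.9, -248.1, 37.3]
tcp_rot: [3.14, 0.001, 1.625]
contact_force: [-0.0, -0.1, -1.0]
opening: 0.646
grasp_force: 42.8
```

```bash
python3 -m inch '[[0,0,0.004,0,0,0,1],[0,0,0.002,0,0,0,1],[0,0,0,0,0,0,1],[0,0,0,0,0,0,1]]'
```

```text
clock: 16.7
eef_pos: [650.5, -248.1, 30.7]
tcp_rot: [3.141, 0.0, 1.625]
contact_force: [-1.8, 0.2, 4.9]
opening: 0.647
grasp_force: 43.6
```

```bash
python3 -m inch '[[0,0,0,0,0,0,-0.35],[0,0,0,0,0,0,-0.5],[0,0,0,0,0,0,-0.8],[0,0,0,0,0,0,-1],[0,0,-0.02,0,0,0,-1],[0,0,-0.04,0,0,0,-1],[0,0,-0.05,0,0,0,-1],[0,0,-0.05,0,0,0,-1]]'
python3 -m inch '[[0.04,-0.006,0,0,0,0,-1],[0.045,-0.006,0,0,0,0,-1],[0.045,-0.006,0,0,0,0,-1],[0.04,-0.006,0,0,0,0,-1],[0,0,0,0,0,6.3,-1],[0,0,0,0,0,6.3,-1],[0,0,0,0,0,0,-1],[0,0,0,0,0,0,-1]]'
python3 - <<'E'
from h import *
f=snap('w7');np.savez('w7.npz',**f);H,S,V=hsv(f)
E
```

```text
clock: 17.5
eef_pos: [649.9, -247.8, 191.4]
tcp_rot: [-3.14, -0.0, 1.625]
contact_force: [0.8, -0.7, -0.0]
opening: 1.002
grasp_force: 0.0
clock: 18.3
eef_pos: [617.2, -79.6, 190.3]
tcp_rot: [3.142, 0.0, 1.408]
contact_force: [-0.7, -0.5, -0.4]
opening: 0.997
grasp_force: 0.0
tcp [617.2 -79.6 190.3] [3.142 0.    1.408] op 0.997 grip 0.0 t 18.3
```

View pics/w7.png

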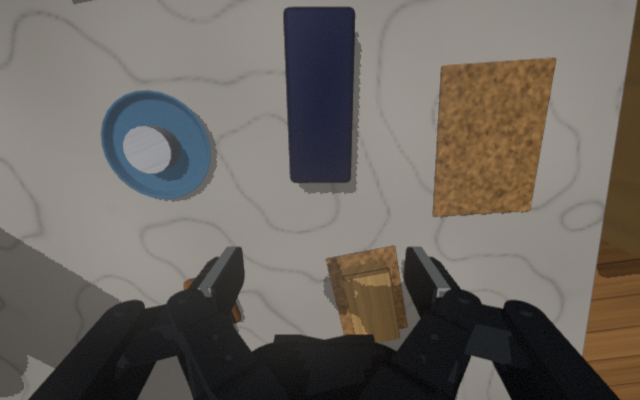

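The box sits aligned on the mat at (370,305). The navy case is clear, from about (285,8) to (355,183).

```bash
python3 - <<'E'
from h import *
f=dict(np.load('w7.npz'));H,S,V=hsv(f)
rect(f,g((H>110)&(H<130)&(S>100)&(V<130)),(270,2,375,195),38,'case S>100')
rect(f,g((H>110)&(H<130)&(S>70)&(V<130)),(270,2,375,195),38,'case S>70')
E
```

```text
case S>100 cen [634.7  23.5] rect [634.9  22.9] size [40.8, 77.6] yaw 76.1
case S>70 cen [627.7  11.1] rect [626.    4.4] size [59.6, 150.6] yaw 80.2
```

```bash
python3 - <<'E'
from h import *
f=dict(np.load('w7.npz'));H,S,V=hsv(f);B,G,Rr=[f['img'][...,i].astype(int) for i in range(3)]
rect(f,g((V<100)&(B>Rr+8)),(270,2,375,200),38,'case')
rect(f,g((V<90)),(270,2,375,200),38,'case V')
print(ray(f,[(285,9),(354,8),(352,182),(291,183)],38))
E
```

```text
case cen [626.   3.] rect [626.1   2.5] size [61.2, 155.5] yaw 80.8
case V cen [626.4   1.8] rect [626.6   1.4] size [63.8, 157.9] yaw 81.2
[[609.4781288   82.4234836 ]
 [668.58435321  73.48003553]
 [646.45135099 -80.6778034 ]
 [583.8097797  -71.49232795]]
```

```bash
python3 -m inch '[[0.0405,-0.0017,0,0,0,0,-1],[0.0405,-0.0017,0.02,0,0,0,-1],[0,0,0.04,0,0,0,-1],[0,0,0.04,0,0,0,-1],[0,0,0.04,0,0,0,-1],[0,0,0.019,0,0,0,-1],[0,0,0,0,0,0,-1],[0,0,0,0,0,0,-1]]' 50
python3 -m inch '[[0,0,0.003,0,0,0,-0.3],[0,0,0,0,0,0,0],[0,0,0,0,0,0,1],[0,0,0,0,0,0,1],[0,0,0,0,0,0,1],[0,0,0,0,0,0,1]]' 50
```

```text
clock: 19.15
eef_pos: [627.5, 0.6, 31.6]
tcp_rot: [-3.141, 0.0, 1.406]
contact_force: [0.7, 0.2, 1.1]
opening: 1.001
grasp_force: 0.0
clock: 19.75
eef_pos: [628.2, 0.8, 29.8]
tcp_rot: [3.139, -0.0, 1.405]
contact_force: [-0.7, -0.5, 6.5]
opening: 0.735
grasp_force: 56.3
```

```bash
python3 -m inch '[[0,0,-0.005,0,0,0,1],[0,0,-0.02,0,0,0,1],[0,0,-0.035,0,0,0,1],[0,0,-0.04,0,0,0,1],[0.03,-0.035,0,0,0,0,1],[0.03,-0.035,0,0,0,0,1],[0.03,-0.035,0,0,0,0,1],[0.03,-0.035,0,0,0,0,1]]'
python3 -m inch '[[0.03,-0.035,0,0,0,0,1],[0.018,-0.036,0,0,0,0,1],[0,0,0,0,0,-7.2,1],[0,0,0,0,0,-7.3,1],[0,0,0,0,0,0,1],[0,0,0,0,0,0,1]]'
python3 - <<'E'
from h import *
f=snap('w8');np.savez('w8.npz',**f)
E
```

```text
clock: 20.55
eef_pos: [507.6, 143.3, 128.8]
tcp_rot: [3.141, -0.0, 1.405]
contact_force: [1.1, 0.9, -2.0]
opening: 0.737
grasp_force: 55.5
clock: 21.15
eef_pos: [446.8, 201.4, 128.5]
tcp_rot: [3.141, -0.0, 1.655]
contact_force: [-0.2, 0.8, -1.5]
opening: 0.734
grasp_force: 55.6
tcp [446.8 201.4 128.5] [ 3.141 -0.     1.655] op 0.734 grip 55.6 t 21.1
```

View pics/w8.png

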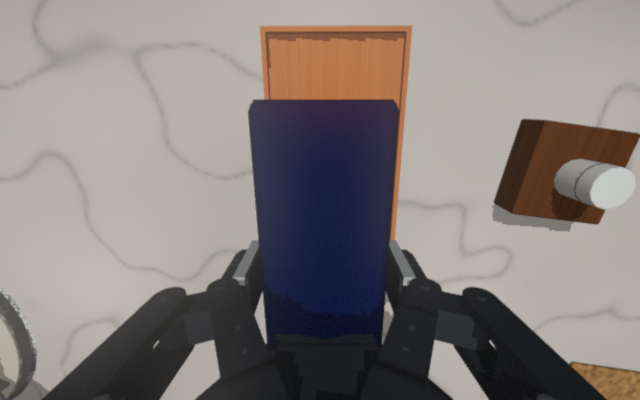

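The case is held level and parallel to the tray. The tray's far corners are at (262,27) and (411,27), and the case's far corners are near (250,100) and (397,100).

```bash
python3 - <<'E'
from h import *
f=dict(np.load('w8.npz'))
def c(p,L):
    e=(p[1]-p[0]);n=np.hypot(*e);e/=n;return n,p.mean(0)+L*np.array([e[1],-e[0]]),np.degrees(np.arctan2(e[1],e[0]))
print('tray',c(ray(f,[(261.5,26.5),(411.5,26.5)],10),99));print('case',c(ray(f,[(250,100),(397.5,100)],136.7),80))
E
```

```text
tray (np.float64(116.17380599071141), array([453.13974993, 240.26491646]), np.float64(4.794506172472426))
case (np.float64(59.245232422494574), array([446.4308447 , 201.85001216]), np.float64(4.794514373405679))
```

```bash
python3 -m inch '[[0.0383,0.0102,0,0,0,0,1],[0,0,0.03,0,0,0,1],[0,0,0.03,0,0,0,1],[0,0,0.02,0,0,0,1],[0,0,0.005,0,0,0,1],[0,0,0,0,0,0,1],[0,0,0,0,0,0,1]]'
python3 -m inch '[[0,0,0.005,0,0,0,1],[0,0,0.002,0,0,0,1],[0,0,0,0,0,0,1],[0,0,0,0,0,0,1]]'
```

```text
clock: 21.9
eef_pos: [454.3, 240.6, 44.1]
tcp_rot: [3.141, -0.0, 1.657]
contact_force: [-0.7, -0.2, -1.3]
opening: 0.736
grasp_force: 55.5
clock: 22.3
eef_pos: [453.7, 240.5, 36.5]
tcp_rot: [3.141, -0.0, 1.658]
contact_force: [-0.5, -0.4, -2.0]
opening: 0.736
grasp_force: 55.5
```

```bash
python3 -m inch '[[0,0,0.0025,0,0,0,1],[0,0,0,0,0,0,1],[0,0,0,0,0,0,1]]'
```

```text
clock: 22.6
eef_pos: [453.8, 240.5, 33.8]
tcp_rot: [3.141, -0.0, 1.658]
contact_force: [-0.4, 0.3, -0.7]
opening: 0.738
grasp_force: 55.6
```

```bash
python3 -m inch '[[0,0,0.001,0,0,0,1],[0,0,0,0,0,0,1],[0,0,0,0,0,0,1]]'
```

```text
clock: 22.9
eef_pos: [453.8, 240.5, 33.7]
tcp_rot: [3.141, -0.0, 1.658]
contact_force: [-4.0, -2.2, 13.4]
opening: 0.738
grasp_force: 57.5
```

Contact made. I release, lift, back away and check everything from the top.

```bash
python3 -m inch '[[0,0,0,0,0,0,-0.55],[0,0,0,0,0,0,-0.7],[0,0,0,0,0,0,-0.8],[0,0,-0.01,0,0,0,-0.9],[0,0,-0.03,0,0,0,-1],[0,0,-0.05,0,0,0,-1],[0,0,-0.05,0,0,0,-1],[0,0,-0.05,0,0,0,-1]]'
python3 -m inch '[[-0.03,0.03,-0.03,0,0,0,-1],[-0.03,0.03,0,0,0,0,-1],[-0.03,0.03,0,0,0,0,-1],[-0.03,0,0,0,0,0,-1],[0,0,0,0,0,0,-1],[0,0,0,0,0,0,-1]]'
python3 - <<'E'
from h import *
from rig import eyes
f=snap('w9');np.savez('w9.npz',**f)
t=eyes.grab_frame('top');np.savez('top9.npz',**{k:t[k] for k in('img','fx','fy','cx','cy','R','t')})
a=f['img'];b=cv2.resize(t['img'][100:270,150:510],(640,302));cv2.imwrite('pics/f9.png',cv2.resize(np.vstack([a,b]),(546,600)))
E
```

```text
clock: 23.7
eef_pos: [453.1, 240.2, 225.3]
tcp_rot: [-3.142, 0.0, 1.658]
contact_force: [1.5, -0.3, -0.8]
opening: 1.002
grasp_force: 0.0
clock: 24.3
eef_pos: [552.3, 129.4, 252.0]
tcp_rot: [-3.141, -0.0, 1.657]
contact_force: [-0.5, -0.4, -0.7]
opening: 1.002
grasp_force: 0.0
tcp [552.3 129.4 252. ] [-3.141 -0.     1.657] op 1.002 grip 0.0 t 24.3
```

View pics/f9.png

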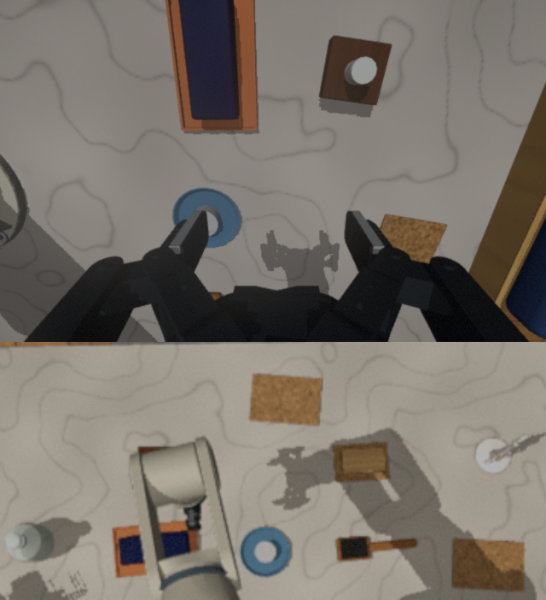

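All four things stand in their places, with the brush and decanter unmoved. One numeric check before handing in.

```bash
python3 - <<'E'
from h import *
f=dict(np.load('w9.npz'));H,S,V=hsv(f)
rect(f,g((S<25)&(V>140)),(395,55,450,108),64,'jar (651.5,241.8)')
rect(f,g((V<90)&(S>20)&((H>100)|(H<2))),(200,0,292,145),42,'case(cut at top)')
t=dict(np.load('top9.npz'));H,S,V=hsv(t)
rect(t,g((S>90)&(H<25)&(V>40)),(362,160,415,200),4,'mat')
rect(t,g((S<50)&(V>120)),(312,222,340,252),26,'tin (441,-14.5)')
rect(t,g((S>80)&(H<25)&(V>110)),(370,163,407,192),34,'box (650,-248.5)')
E
```

```text
jar (651.5,241.8) cen [650.3 240.9] rect [650.2 241.1] size [28.8, 29.1] yaw 51.6
case(cut at top) cen [456.7 234.8] rect [457.  234.2] size [142.4, 66.3] yaw 95.2
mat cen [ 650.2 -249.3] rect [ 650.2 -249.4] size [128.3, 88.0] yaw 92.9
tin (441,-14.5) cen [440.9 -16.2] rect [440.5 -16.5] size [49.0, 45.7] yaw 179.0
box (650,-248.5) cen [ 644.  -252.8] rect [ 645.4 -250.8] size [96.9, 45.8] yaw 91.6
```

```bash
python3 -c "
from rig import r
print(r.sign_off())"
```

```text
the job is handed in; nothing more can be done
None
```

I took the pile apart and handed the job in after about 24 s: the jar is on the block, the tin in the dish, the box on the mat and the case in the tray. The last camera check put the jar and tin within about 2 mm of centre; the box (shadowed) and case (cut off in view) could be read only roughly, at about 5 to 6 mm. The hairbrush and decanter looked unmoved.

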